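# Lay out a torch kit in the pocket tray

### The job

Lay out one torch kit in the pocket tray, left, right and behind being as seen from the robot: stand the black torch body on the yellow tile, the blue cell in the next pocket to its left, the silver reflector cup in the next pocket to its right, and the white diffuser in the pocket directly behind it, on the side away from the robot. Set the black tail cap with the orange button centred on top of the torch body, button up. Everything must stand upright in the middle of its place and be let go; leave the red cell and the amber jar where they are.

Things in the scene. Friction and masses are not known exactly. Their poses are not given: they have to be found in the camera images.
- torch_body: Black torch body standing on its wide head: head 40 mm in diameter from 0 to 30 mm height, tapering to a tube 28 mm in diameter from 42 mm up to its flat top at 100 mm; the top face shows a brass ring. About 0.09 kg. Origin: centre of its underside; z up along its axis.
- tail_cap: Black tail cap, a disc 30 mm in diameter and 18 mm high with an orange button (18 mm in diameter, 4 mm high) on top, 22 mm in all. Flat underside. About 0.025 kg. Origin: centre of its underside; z up through the button.
- blue_cell: Blue cylindrical battery cell standing on end, 18 mm in diameter, 65 mm high, white band and small steel contact at the top. About 0.045 kg. Origin: centre of its underside; z up along its axis.
- reflector: Silver reflector cup, straight-sided, 38 mm in outer diameter, 28 mm high, 4 mm wall, open mouth up, yellow dot inside. About 0.03 kg. Origin: centre of its underside; z up.
- diffuser: White diffuser, a sleeve 34 mm in diameter and 28 mm high with a cone above it that narrows to a 22 mm flat top at 46 mm. About 0.02 kg. Origin: centre of its underside; z up.
- tray: Fixed pale grey tray, 148 (x) by 288 (y) mm, walls and dividers 14 mm high, 4 mm thick, floor 4 mm thick. Two rows (near and far from the robot) of four pockets, each about 66 mm square inside, centred at x = -35, +35 and y = -105, -35, +35, +105 mm. Origin: centre of its underside on the bench; x away from the robot (turned at most 13 degrees), y to the robot's left.
- yellow_tile: Fixed yellow tile, 58 mm square, 2 mm thick, on the floor of one of the two middle near-row pockets (a dark grey tile lies in the other). Origin: centre of its underside, 4 mm above the bench (its top is at 6 mm); axes parallel to the tray's. Next pocket to the left: centred 70 mm along +y; to the right: 70 mm along -y; behind: 70 mm along +x.
- red_cell: Red battery cell standing on end on the bench, same shape as the blue one (18 mm in diameter, 65 mm high). Not part of the kit: leave it alone. Origin: centre of its underside.
- jar: Small amber jar with a dark lid, 42 mm in diameter, 50 mm high, standing on the bench. Not part of the kit: leave it alone. Origin: centre of its underside.
Mind the look-alikes: they are no part of the job. Of the things that look like the blue_cell, take the one that is nearest to the robot's base at the start.

How it is judged:
At the end, for the whole second after the job is handed in: Body on the yellow tile, blue cell in the pocket left of it, reflector right, diffuser behind: each within 14 mm of its middle along each tray axis and within 5 mm of the floor or tile. Cap button up on the body's top, centred within 8 mm. All upright within 0.12 rad, let go, at rest (x of torch_body in the frame of yellow_tile between -0.014 and 0.014 m and y of torch_body in the frame of yellow_tile between -0.014 and 0.014 m and z of torch_body in the frame of yellow_tile below 0.007 m and x of blue_cell in the frame of yellow_tile between -0.014 and 0.014 m and y of blue_cell in the frame of yellow_tile between 0.056 and 0.084 m and z of each of blue_cell, reflector, diffuser in the frame of yellow_tile below 0.005 m and x of reflector in the frame of yellow_tile between -0.014 and 0.014 m and y of reflector in the frame of yellow_tile between -0.084 and -0.056 m and x of diffuser in the frame of yellow_tile between 0.056 and 0.084 m and y of diffuser in the frame of yellow_tile between -0.014 and 0.014 m and horizontal distance between tail_cap and torch_body below 0.008 m and z of tail_cap in the frame of torch_body between 0.096 and 0.105 m and angle between each of torch_body, blue_cell, reflector, diffuser, tail_cap's own z axis and vertical below 0.12 rad and linear speed of each of torch_body, blue_cell, reflector, diffuser, tail_cap below 0.01 m/s); the robot touches nothing.
It fails at once if the red cell is moved by more than 20 mm or tipped (distance of red_cell from where it was at the start of the episode above 0.02 m or angle between red_cell's own z axis and vertical above 0.4 rad).
It fails at once if the amber jar is moved by more than 20 mm or tipped (distance of jar from where it was at the start of the episode above 0.02 m or angle between jar's own z axis and vertical above 0.4 rad).
It also fails if it takes over 109 s, if anything falls off the work surface, if the arm or the gripper's body presses on something with over 40 N, if the wrist force passes 120 N, or if a joint passes its speed limit or range.

### The arm

A 6-joint arm with a two-finger parallel gripper is mounted at the origin on the work surface. World frame = base frame: x ahead of the robot, y to its left, z up, the work surface at z = 0. Lengths are in m, angles in rad, forces in N, time in s.
With the tool pointing down it reaches from about 0.3 to 0.775 m from the base axis. Payload 14.6 kg.
Tool frame: the origin (TCP) lies at the very end of the fingers, on their centre line; the grasp point (between the pads) lies 19 mm behind it; y points along the fingers, x is the direction in which the jaws open and shut, and the axes are right-handed (so a half turn about y gives the same grasp; the last joint's range is limited). The gripper opens to 94 mm and grips with 3 to 60 N. Pads are 16 mm wide; open, the fingers measure 119 mm over their backs; the gripper's body (75 mm by 177 mm) begins 78 mm behind the grasp point.
Start: joints at [1.118, 0.3, 1.521, -0, 1.321, -0.067], TCP at [0.207, 0.51, 0.205] pointing down, gripper open.
Joint ranges: [-3.03, 3.03], [-0.79, 2.21], [0.23, 2.52], [-1.04, 4.18], [0, 3.07], [-2.55, 2.55]. Speed limits (rad/s): [2.22, 2.22, 2.57, 3.14, 3.14, 3.14].

### API

Orientations are given as [roll, pitch, yaw] about the fixed x, y, z axes, in that order (R = Rz(yaw) Ry(pitch) Rx(roll)).
In Python, from station import get_obs, cams, hand_in gives the robot as it stands. The module is installed in compiled form; this text tells all that it offers.
- The arm moves only by the tool step_arm, never from a script. Its argument "plan" is a list of rows, each an object with "grip": the closure, from -1 (fully open) to 1 (shut), so that 0 is half open; "slide": the shift along the tool's x, y, z in m, a list of three; "spin": the turn about the tool's y in degrees. A call has 1 to 20 rows; each row shifts and turns the commanded pose from where the row before left it, along the tool's axes as they then stand; what a row does not reach is not made up. A row lasts 1/12 s, in which the tool goes at most 41.7 mm and 7.16 degrees, less where a joint would pass 70% of its speed; a pose out of reach is approached as far as the arm can. A call is refused whole if a number of a shift passes 0.0417 or a number of a turn 7.16, either way. A call with a gripper value outside its range is refused whole. The fingers move at their own pace and stop on an object; "force" is the grip in N (left out, the last holds). Time passes only in rows, so rows that do not move let the fingers close. It gives the time, the measured TCP pose, the force and the opening at its end, in the units of the state.
- get_obs(): the state, without advancing time (a new reading comes with each control period).
- cams.camera(name): name is "scene" or "top"; returns the picture (480x640x3 uint8, blue, green, red); there is no depth.
- cams.calibration(name): a dict with "K" (3x3 intrinsics, pixels), "k1" (the pictures are not rectified: a ray, as slopes to the right and down, at radius r is drawn at 1 + k1 r^2 times it, then the intrinsics apply), "T" (4x4, takes a point from camera to world coordinates). Camera axes: x right, y up, looking along -z (the intrinsics and any distortion apply to the point x, -y, -z); pixel columns grow to the right and rows downward; lengths in m; the calibration is good to about 2 mm. A picture is of the moment at which its call begins. calibration takes no time and is no camera call.
- hand_in(): hands the job in, once; it reports no verdict.
The state is a dict: "time_s": time; "qpos": joint angles; "joint_vel": joint speeds; "tau": joint torques, N m; "ee_pos": TCP position; "eef_rot": TCP orientation; "force": force on the tool from outside, world axes, zero at the start; "moment": the same for the moment, N m; "grip_width": finger opening in m.
Only numpy, scipy, OpenCV 4.12 (cv2) and the standard library are available. Lean on these libraries where they do the work, as an engineer would, in place of code of your own. Each camera call takes 0.05 s, during which the arm holds its last target.

## Working session

There is one attempt and no reset: what is moved stays moved. The work goes in short steps, Python scripts to look and compute and a tool call to move; the robot and the scene stay as the last step left them, time stands still between calls to the robot, and variables do not carry over. Pictures are saved under pics/ and viewed, and the job is handed in when it is done.

Besides the shell and the picture viewer there is one more tool, called after "Emit:" by a JSON object that holds its "fn" and its "kwargs". step_arm: Moves the arm, as the interface text tells. Its arguments: {"type":"object","properties":{"plan":{"type":"array","items":{"type":"object","properties":{"grip":{"type":"number"},"slide":{"type":"array","items":{"type":"number"}},"spin":{"type":"number"}}}},"force":{"type":"number"}},"required":["plan"]}

```bash
mkdir -p pics; python3 - <<'E'
from station import get_obs,cams
import cv2
print(get_obs())
for n in("scene","top"):
    cv2.imwrite(f"pics/{n}0.png",cams.camera(n)); print(n,cams.calibration(n))
E
```

```text
{'time_s': 0.0, 'qpos': array([ 1.11842262e+00,  3.00502522e-01,  1.52160448e+00,  6.93327500e-06,
        1.32068809e+00, -6.65606477e-02]), 'joint_vel': array([ 2.91132260e-04, -1.56300370e-04, -8.78212086e-05, -6.19160978e-04,
       -7.85281780e-04,  8.40810006e-05]), 'tau': array([ 1.46335533e-03, -5.31831300e+01, -3.52735019e+01,  7.08899321e-02,
        2.44269107e-02, -1.53652604e-04]), 'ee_pos': array([0.20683452, 0.5093352 , 0.20485919]), 'eef_rot': array([-1.57070965e+00,  1.19933042e-03,  1.18498160e+00]), 'force': array([ 0.12504453, -0.48208396,  0.81159569]), 'moment': array([-0.00321507, -0.0361372 ,  0.02782903]), 'grip_width': 0.09382964173104753}
scene {'K': array([[548.0331443 ,   0.        , 318.39553779],
       [  0.        , 548.0331443 , 243.56964544],
       [  0.        ,   0.        ,   1.        ]]), 'k1': -0.1233053645900444, 'T': array([[ 0.15726092, -0.81929652,  0.55138209,  1.10099336],
       [ 0.98753204,  0.13443983, -0.08189261, -0.04984058],
       [-0.00703339,  0.55738599,  0.8302237 ,  0.90209419],
       [ 0.        ,  0.        ,  0.        ,  1.        ]])}
top {'K': array([[586.72860808,   0.        , 316.3273955 ],
       [  0.        , 586.72860808, 236.01794731],
       [  0.        ,   0.        ,   1.        ]]), 'k1': -0.0596356571539957, 'T': array([[ 2.59236269e-02,  9.86435001e-01, -1.62092423e-01,
         3.22584605e-01],
       [-9.99663902e-01,  2.56159972e-02, -3.98783495e-03,
         5.06012807e-02],
       [ 2.18419078e-04,  1.62141323e-01,  9.86767523e-01,
         1.35587109e+00],
       [ 0.00000000e+00,  0.00000000e+00,  0.00000000e+00,
         1.00000000e+00]])}
```

View pics/scene0.png

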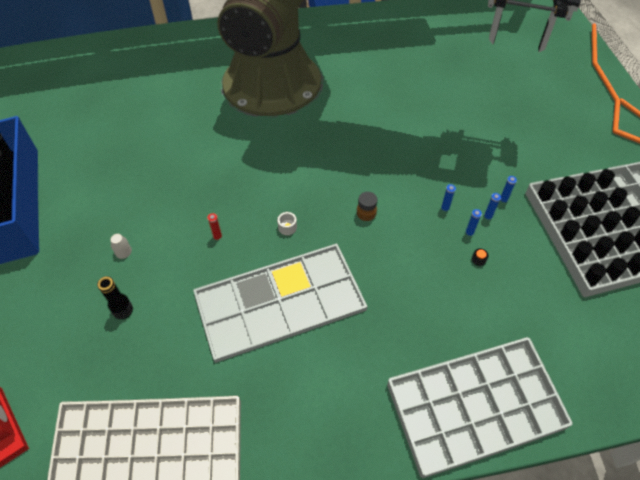

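View pics/top0.png

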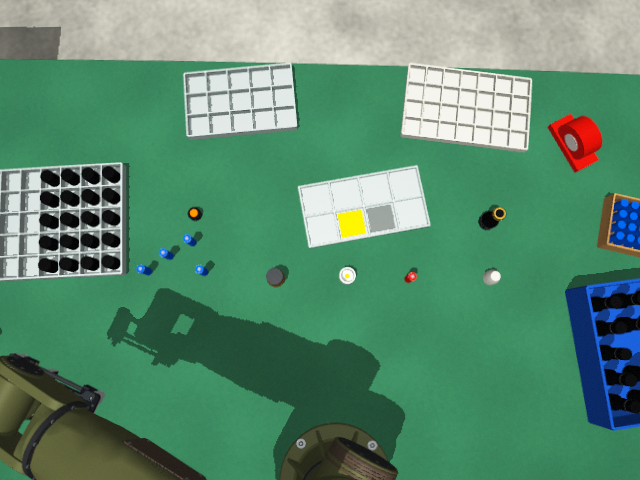

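Both views show the tray with the yellow tile at top (351,223) and scene (292,279). The four blue cells are at top (144,269), (166,253), (189,239) and (201,270). The cap is at top (195,213), the body at (490,220), the reflector at (347,275) and the diffuser at (492,277). Next I'll enlarge these.

```bash
cat > h.py <<'E'
import numpy as np,cv2
from station import get_obs,cams
C={n:cams.calibration(n) for n in("scene","top")}
def pix(n,u,v,z):
    c=C[n];K=c["K"];T=c["T"]
    xd=np.array([(u-K[0,2])/K[0,0],(v-K[1,2])/K[1,1]])
    p=cv2.undistortPoints(np.array([[[u,v]]],float),K,np.array([c["k1"],0,0,0.]))[0,0]
    d=T[:3,:3]@np.array([p[0],-p[1],-1]);o=T[:3,3]
    return o+d*(z-o[2])/d[2]
def proj(n,P):
    c=C[n];T=c["T"];p=T[:3,:3].T@(np.array(P,float)-T[:3,3])
    q=np.array([[[p[0],-p[1],-p[2]]]])
    return cv2.projectPoints(q,np.zeros(3),np.zeros(3),c["K"],np.array([c["k1"],0,0,0.]))[0][0,0]
def crop(im,x0,y0,w,h,s,f):
    cv2.imwrite(f,cv2.resize(im[y0:y0+h,x0:x0+w],None,fx=s,fy=s,interpolation=cv2.INTER_CUBIC))
E
python3 - <<'E'
from h import *
t=cv2.imread("pics/top0.png");s=cv2.imread("pics/scene0.png")
crop(t,120,190,130,100,6,"pics/c1.png")
crop(t,255,160,200,140,4,"pics/c2.png")
crop(t,440,195,80,100,6,"pics/c3.png")
crop(s,430,170,100,100,6,"pics/c4.png")
crop(s,80,180,310,190,2.5,"pics/c5.png")
for u,v in[(144,269),(166,253),(189,239),(201,270)]:
    p=pix("top",u,v,.065);print(p,np.hypot(*p[:2]))
E
```

```text
[0.45048721 0.43649245 0.065     ] 0.627267395600034
[0.48761    0.38961096 0.065     ] 0.6241475887853654
[0.52049804 0.3399915  0.065     ] 0.6217012413518606
[0.45178207 0.30909321 0.065     ] 0.547398989049513
```

View pics/c1.png

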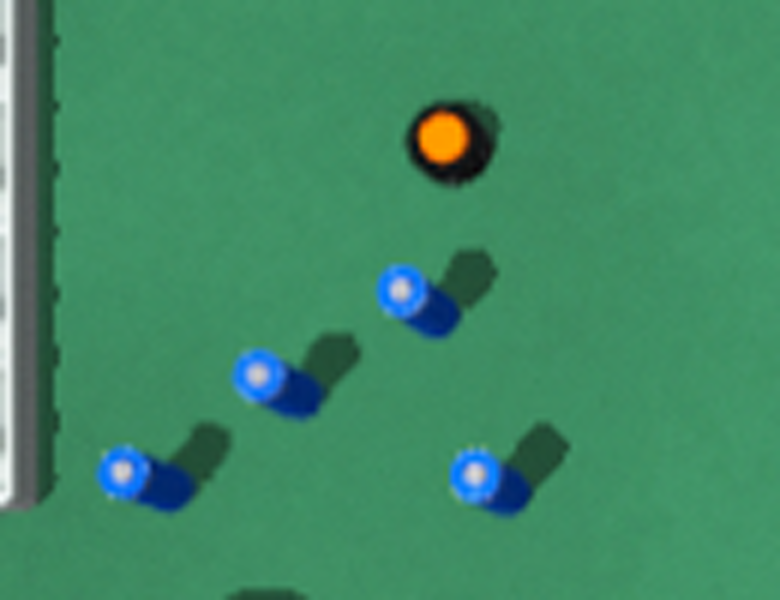

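View pics/c2.png

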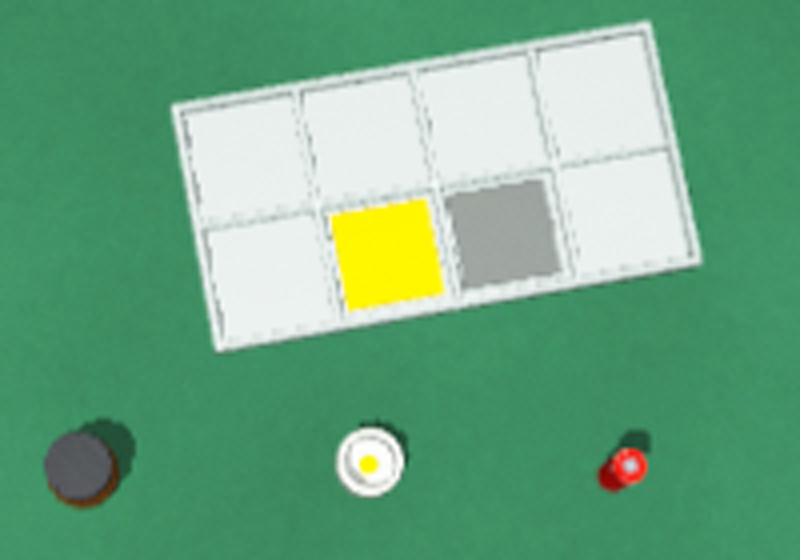

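View pics/c3.png

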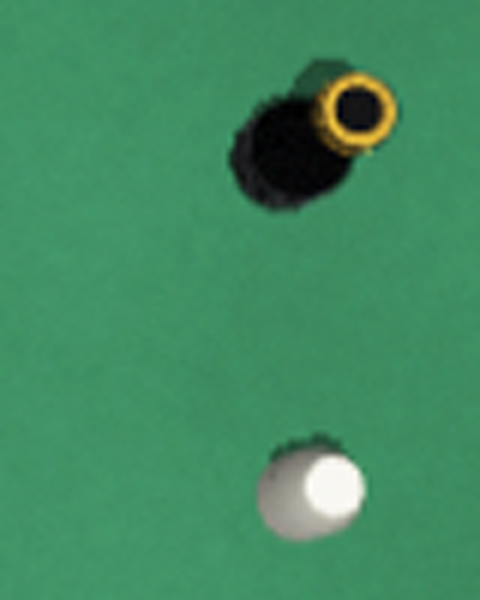

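View pics/c4.png

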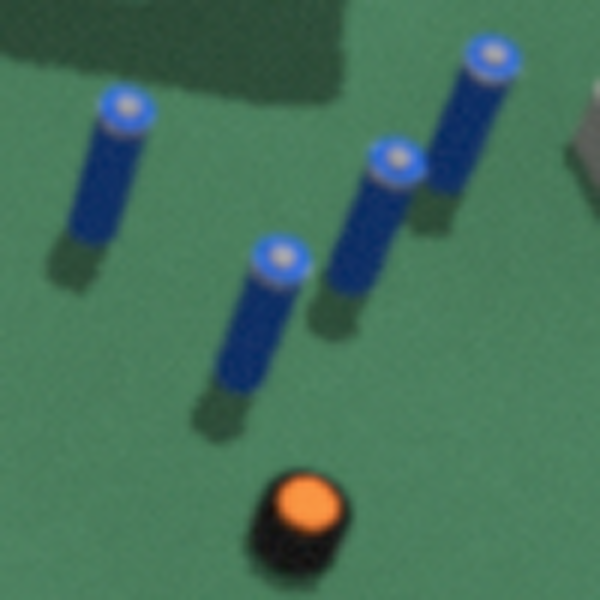

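View pics/c5.png

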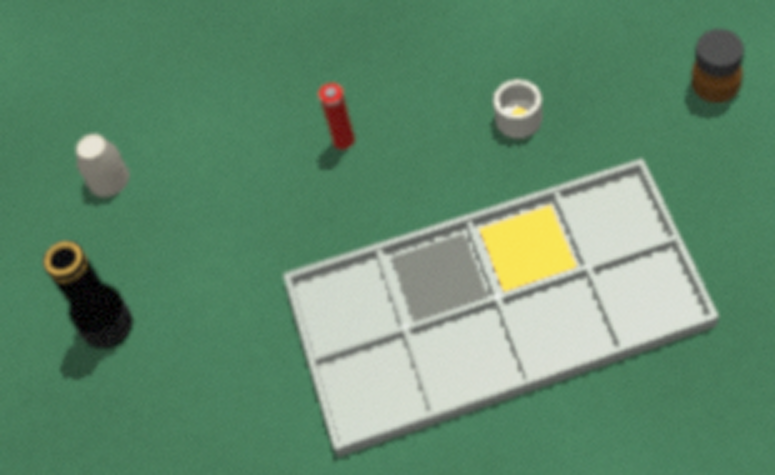

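Of the blue cells, the one nearest the base is top (199,269) / scene (450,187), at r = 0.547 m. The other three are at about 0.62 m. The crop confirms it as the cell standing apart from the row of three. Now I'll measure everything in both views.

```bash
python3 - <<'E'
from h import *
def c(x0,y0,s,x,y): return x0+(x+.5)/s-.5,y0+(y+.5)/s-.5
O={"blue":((120,190,6,475,475),(430,170,6,126,107),.065),
"cap":((120,190,6,443,137),(430,170,6,309,502),.022),
"refl":((255,160,4,370,462),(80,180,2.5,518,103),.028),
"body":((440,195,6,358,110),(80,180,2.5,66,260),.1),
"diff":((440,195,6,335,486),(80,180,2.5,92,147),.046),
"red":((255,160,4,630,467),(80,180,2.5,332,93),.065),
"jar":((255,160,4,78,466),(80,180,2.5,720,47),.05)}
for k,(a,b,z) in O.items():
    p=pix("top",*c(*a),z);q=pix("scene",*c(*b),z)
    print(k,p.round(4)[:2],q.round(4)[:2],((p+q)/2).round(4)[:2],np.hypot(*p[:2]).round(3))
def fit(L,view,x0,y0,s,z):
    P=np.array([pix(view,*c(x0,y0,s,*l),z)[:2] for l in L]); m=P.mean(0)
    # L order: far-left, far-right, near-right, near-left
    y=(P[0]-P[1]+P[3]-P[2])/2; x=(P[0]-P[3]+P[1]-P[2])/2
    print(view,m.round(4),"lens",np.linalg.norm(x).round(4),np.linalg.norm(y).round(4),"yaw",np.degrees(np.arctan2(x[1],x[0])).round(2),np.degrees(np.arctan2(-y[0],y[1])).round(2));
fit([(330,213),(430,198),(445,295),(348,311)],"top",255,160,4,.006)
fit([(172,104),(650,22),(702,262),(218,351)],"top",255,160,4,.014)
fit([(714,318),(335,450),(287,274),(641,160)],"scene",80,180,2.5,.014)
fit([(580,266),(501,293),(479,227),(548,205)],"scene",80,180,2.5,.006)
E
```

```text
blue [0.4544 0.3143] [0.4547 0.3135] [0.4546 0.3139] 0.552
cap [0.5899 0.3432] [0.5895 0.343 ] [0.5897 0.3431] 0.682
refl [ 0.4526 -0.0162] [ 0.457  -0.0166] [ 0.4548 -0.0164] 0.453
body [ 0.5907 -0.3447] [ 0.5912 -0.3438] [ 0.591  -0.3442] 0.684
diff [ 0.458  -0.3494] [ 0.4576 -0.3487] [ 0.4578 -0.3491] 0.576
red [ 0.4498 -0.1581] [ 0.4515 -0.1577] [ 0.4506 -0.1579] 0.477
jar [0.444  0.1477] [0.4445 0.1477] [0.4443 0.1477] 0.468
top [ 0.577  -0.0259] lens 0.0587 0.0585 yaw 10.38 10.57
top [ 0.6183 -0.0529] lens 0.1481 0.287 yaw 11.89 11.78
scene [ 0.6186 -0.0533] lens 0.1476 0.2845 yaw 10.92 11.86
scene [ 0.5761 -0.0261] lens 0.0598 0.0593 yaw 12.57 11.89
```

```bash
cat > go.py <<'E'
import sys
from h import *
from scipy.spatial.transform import Rotation as R
o=get_obs();t=np.array([float(a) for a in sys.argv[1:4]])
d=t-o["ee_pos"];r=R.from_euler("xyz",o["eef_rot"])
y=np.degrees(np.arctan2(*r.as_matrix()[[1,0],0]))
R2=R.from_euler("xyz",[-np.pi/2,0,np.radians(56.6)])
s=R2.inv().apply(d)
print("t",o["time_s"],"pos",o["ee_pos"].round(4),"yaw",y.round(2),"w",o["grip_width"].round(4),"slide mm",(s*1000).round(1),"spin",(y-56.6).round(2),"rows",np.ceil(np.linalg.norm(s)/.035))
E
python3 go.py .4546 .3139 .205
```

```text
Traceback (most recent call last):
  File "go.py", line 9, in <module>
    print("t",o["time_s"],"pos",o["ee_pos"].round(4),"yaw",y.round(2),"w",o["grip_width"].round(4),"slide mm",(s*1000).round(1),"spin",(y-56.6).round(2),"rows",np.ceil(np.linalg.norm(s)/.035))
                                                                          ^^^^^^^^^^^^^^^^^^^^^
AttributeError: 'float' object has no attribute 'round'
```

Emit:
{"fn": "step_arm", "kwargs": {"plan": [{"grip":-0.1,"slide":[0,0,0],"spin":5.65},{"grip":-0.1,"slide":[0,0,0],"spin":5.65}], "force": 15}}

```text
time_s: 0.27
ee_pos: [0.2069, 0.5094, 0.2051]
eef_rot: [-1.571, 0.001, 0.984]
force: [-1.3, -0.1, -0.2]
grip_width: 0.0837
```

```bash
python3 go.py .4546 .3139 .03
```

```text
Traceback (most recent call last):
  File "go.py", line 9, in <module>
    print("t",o["time_s"],"pos",o["ee_pos"].round(4),"yaw",y.round(2),"w",o["grip_width"].round(4),"slide mm",(s*1000).round(1),"spin",(y-56.6).round(2),"rows",np.ceil(np.linalg.norm(s)/.035))
                                                                          ^^^^^^^^^^^^^^^^^^^^^
AttributeError: 'float' object has no attribute 'round'
```

```bash
sed -i 's/o\["grip_width"\].round(4)/round(float(o["grip_width"]),4)/' go.py; python3 go.py .4546 .3139 .030
```

```text
t 0.2667 pos [0.2069 0.5094 0.2051] yaw 56.36 w 0.0837 slide mm [ -26.9  175.1 -314.4] spin -0.24 rows 11.0
```

Emit:
{"fn": "step_arm", "kwargs": {"plan": [{"grip":-0.1,"slide":[-0.0027,0,-0.0314],"spin":0},{"grip":-0.1,"slide":[-0.0027,0,-0.0314],"spin":0},{"grip":-0.1,"slide":[-0.0027,0,-0.0314],"spin":0},{"grip":-0.1,"slide":[-0.0027,0,-0.0314],"spin":0},{"grip":-0.1,"slide":[-0.0027,0,-0.0314],"spin":0},{"grip":-0.1,"slide":[-0.0027,0,-0.0314],"spin":0},{"grip":-0.1,"slide":[-0.0027,0,-0.0314],"spin":0},{"grip":-0.1,"slide":[-0.0027,0,-0.0314],"spin":0},{"grip":-0.1,"slide":[-0.0027,0,-0.0314],"spin":0},{"grip":-0.1,"slide":[-0.0027,0,-0.0314],"spin":0},{"grip":-0.1,"slide":[0,0.035,0],"spin":0},{"grip":-0.1,"slide":[0,0.035,0],"spin":0},{"grip":-0.1,"slide":[0,0.03,0],"spin":0},{"grip":-0.1,"slide":[0,0,0],"spin":0},{"grip":-0.1,"slide":[0,0,0],"spin":0}]}}

```text
time_s: 1.52
ee_pos: [0.4538, 0.3139, 0.105]
eef_rot: [-1.57, 0.002, 0.988]
force: [0.9, -0.8, 1.6]
grip_width: 0.0521
```

```bash
python3 go.py .4546 .3139 .030
```

```text
t 1.5167 pos [0.4538 0.3139 0.105 ] yaw 56.59 w 0.0521 slide mm [ 0.4 75.  -0.7] spin -0.01 rows 3.0
```

Emit:
{"fn": "step_arm", "kwargs": {"plan": [{"grip":-0.1,"slide":[0,0.03,-0.0007],"spin":0},{"grip":-0.1,"slide":[0,0.03,0],"spin":0},{"grip":-0.1,"slide":[0,0.015,0],"spin":0},{"grip":-0.1,"slide":[0,0,0],"spin":0},{"grip":1,"slide":[0,0,0],"spin":0},{"grip":1,"slide":[0,0,0],"spin":0},{"grip":1,"slide":[0,0,0],"spin":0},{"grip":1,"slide":[0,0,0],"spin":0},{"grip":1,"slide":[0,0,0],"spin":0},{"grip":1,"slide":[0,0,0],"spin":0},{"grip":1,"slide":[0,0,0],"spin":0},{"grip":1,"slide":[0,0,0],"spin":0}]}}

```text
time_s: 2.52
ee_pos: [0.4551, 0.314, 0.0311]
eef_rot: [-1.571, -0.001, 0.988]
force: [-0.6, 0.0, 6.9]
grip_width: 0.0175
```

```bash
python3 go.py .5627 .0427 .0355
```

```text
t 2.5167 pos [0.4551 0.314  0.0311] yaw 56.59 w 0.0175 slide mm [-167.3   -4.4 -239.1] spin -0.01 rows 9.0
```

Emit:
{"fn": "step_arm", "kwargs": {"plan": [{"grip":1,"slide":[0,-0.03,0],"spin":0},{"grip":1,"slide":[0,-0.035,0],"spin":0},{"grip":1,"slide":[0,-0.035,0],"spin":0},{"grip":1,"slide":[-0.0167,0,-0.0239],"spin":0},{"grip":1,"slide":[-0.0167,0,-0.0239],"spin":0},{"grip":1,"slide":[-0.0167,0,-0.0239],"spin":0},{"grip":1,"slide":[-0.0167,0,-0.0239],"spin":0},{"grip":1,"slide":[-0.0167,0,-0.0239],"spin":0},{"grip":1,"slide":[-0.0167,0,-0.0239],"spin":0},{"grip":1,"slide":[-0.0167,0,-0.0239],"spin":0},{"grip":1,"slide":[-0.0167,0,-0.0239],"spin":0},{"grip":1,"slide":[-0.0167,0,-0.0239],"spin":0},{"grip":1,"slide":[-0.0167,0,-0.0239],"spin":0},{"grip":1,"slide":[0,0.035,0],"spin":0},{"grip":1,"slide":[0,0.035,0],"spin":0},{"grip":1,"slide":[0,0,0],"spin":0},{"grip":1,"slide":[0,0,0],"spin":0}]}}

```text
time_s: 3.93
ee_pos: [0.5616, 0.0428, 0.0599]
eef_rot: [-1.568, 0.002, 0.988]
force: [0.7, 0.2, -0.2]
grip_width: 0.0173
```

```bash
python3 go.py .5627 .0427 .0355; python3 - <<'E'
from h import *
crop(cams.camera("scene"),190,150,320,240,2.5,"pics/s1.png")
E
```

```text
t 3.9333 pos [0.5616 0.0428 0.0599] yaw 56.59 w 0.0173 slide mm [ 0.5 24.4 -0.9] spin -0.01 rows 1.0
```

View pics/s1.png

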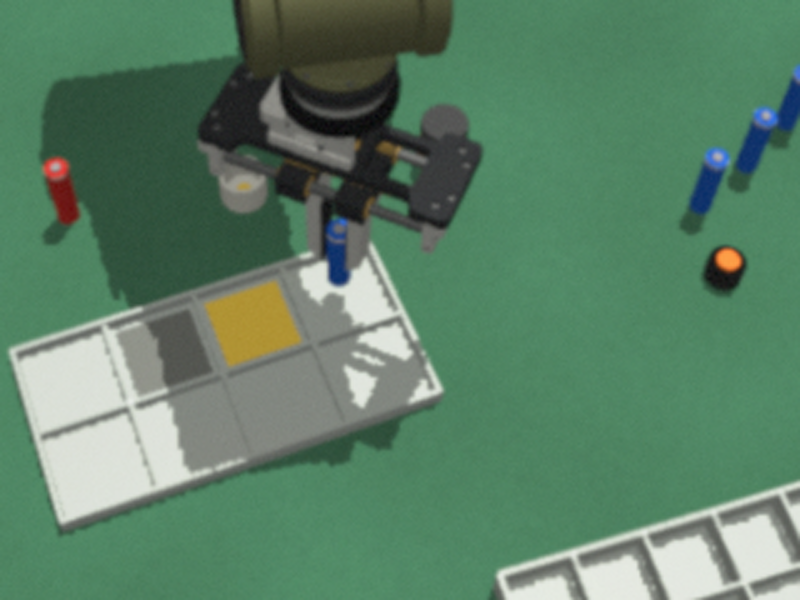

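The blue cell is held upright over the left pocket (crop 338,250). Next I'll lower it and release.

Emit:
{"fn": "step_arm", "kwargs": {"plan": [{"grip":1,"slide":[0.0005,0.012,-0.0009],"spin":0},{"grip":1,"slide":[0,0.008,0],"spin":0},{"grip":1,"slide":[0,0.0045,0],"spin":0},{"grip":1,"slide":[0,0,0],"spin":0},{"grip":1,"slide":[0,0,0],"spin":0},{"grip":1,"slide":[0,0,0],"spin":0}]}}

```text
time_s: 4.48
ee_pos: [0.5636, 0.0427, 0.0363]
eef_rot: [-1.571, -0.0, 0.988]
force: [0.3, -0.2, -1.0]
grip_width: 0.0182
```

Emit:
{"fn": "step_arm", "kwargs": {"plan": [{"grip":0.3,"slide":[0,0,0],"spin":0},{"grip":0.1,"slide":[0,0,0],"spin":0},{"grip":0.1,"slide":[0,0,0],"spin":0},{"grip":0.1,"slide":[0,0,0],"spin":0},{"grip":0.1,"slide":[0,0,0],"spin":0},{"grip":0.1,"slide":[0,-0.02,0],"spin":0},{"grip":-0.1,"slide":[0,-0.03,0],"spin":0},{"grip":-0.3,"slide":[0,-0.04,0],"spin":0},{"grip":-0.36,"slide":[0,0,0],"spin":0}]}}

```text
time_s: 5.23
ee_pos: [0.5662, 0.0428, 0.1331]
eef_rot: [-1.579, -0.006, 0.988]
force: [0.3, -0.0, 1.2]
grip_width: 0.0587
```

```bash
python3 go.py .4548 -.0164 .0085
```

```text
t 5.2333 pos [0.5662 0.0428 0.1331] yaw 56.6 w 0.0587 slide mm [-110.7  124.6   60.4] spin -0.0 rows 6.0
```

Emit:
{"fn": "step_arm", "kwargs": {"plan": [{"grip":-0.36,"slide":[-0.027,0,0.015],"spin":0},{"grip":-0.36,"slide":[-0.027,0,0.015],"spin":0},{"grip":-0.36,"slide":[-0.027,0,0.015],"spin":0},{"grip":-0.36,"slide":[-0.027,0,0.015],"spin":0},{"grip":-0.36,"slide":[0,0.035,0],"spin":0},{"grip":-0.36,"slide":[0,0.035,0],"spin":0},{"grip":-0.36,"slide":[0,0,0],"spin":0},{"grip":-0.36,"slide":[0,0,0],"spin":0},{"grip":-0.36,"slide":[0,0,0],"spin":0}]}}

```text
time_s: 5.98
ee_pos: [0.4547, -0.0144, 0.0574]
eef_rot: [-1.572, -0.001, 0.988]
force: [-0.1, 0.1, 1.0]
grip_width: 0.0642
```

```bash
python3 go.py .4548 -.0164 .0085
```

```text
t 5.9833 pos [ 0.4547 -0.0144  0.0574] yaw 56.61 w 0.0642 slide mm [-1.6 48.9 -1.2] spin 0.01 rows 2.0
```

Emit:
{"fn": "step_arm", "kwargs": {"plan": [{"grip":-0.36,"slide":[-0.0016,0.025,-0.0012],"spin":0},{"grip":-0.36,"slide":[0,0.016,0],"spin":0},{"grip":-0.36,"slide":[0,0.008,0],"spin":0},{"grip":-0.36,"slide":[0,0,0],"spin":0},{"grip":1,"slide":[0,0,0],"spin":0},{"grip":1,"slide":[0,0,0],"spin":0},{"grip":1,"slide":[0,0,0],"spin":0},{"grip":1,"slide":[0,0,0],"spin":0},{"grip":1,"slide":[0,0,0],"spin":0},{"grip":1,"slide":[0,0,0],"spin":0},{"grip":1,"slide":[0,0,0],"spin":0},{"grip":1,"slide":[0,0,0],"spin":0},{"grip":1,"slide":[0,0,0],"spin":0}]}}

```text
time_s: 7.07
ee_pos: [0.4544, -0.0165, 0.0076]
eef_rot: [-1.572, -0.0, 0.988]
force: [-1.4, 0.0, 7.2]
grip_width: 0.0386
```

```bash
python3 go.py .5909 -.0945 .0125
```

```text
t 7.0667 pos [ 0.4544 -0.0165  0.0076] yaw 56.6 w 0.0386 slide mm [  10.    -4.9 -156.9] spin -0.0 rows 5.0
```

Emit:
{"fn": "step_arm", "kwargs": {"plan": [{"grip":1,"slide":[0,-0.025,0],"spin":0},{"grip":1,"slide":[0,-0.03,0],"spin":0},{"grip":1,"slide":[0,-0.025,0],"spin":0},{"grip":1,"slide":[0.0017,0,-0.0262],"spin":0},{"grip":1,"slide":[0.0017,0,-0.0262],"spin":0},{"grip":1,"slide":[0.0017,0,-0.0262],"spin":0},{"grip":1,"slide":[0.0017,0,-0.0262],"spin":0},{"grip":1,"slide":[0.0016,0,-0.0262],"spin":0},{"grip":1,"slide":[0.0016,0,-0.0262],"spin":0},{"grip":1,"slide":[0,0.03,0],"spin":0},{"grip":1,"slide":[0,0.02,0],"spin":0},{"grip":1,"slide":[0,0,0],"spin":0},{"grip":1,"slide":[0,0,0],"spin":0}]}}

```text
time_s: 8.15
ee_pos: [0.5902, -0.0945, 0.0366]
eef_rot: [-1.569, 0.001, 0.988]
force: [-0.4, -0.0, -0.1]
grip_width: 0.0384
```

```bash
python3 go.py .5909 -.0945 .0125; python3 - <<'E'
from h import *
crop(cams.camera("scene"),190,150,320,240,2.5,"pics/s2.png")
E
```

```text
t 8.15 pos [ 0.5902 -0.0945  0.0366] yaw 56.6 w 0.0384 slide mm [ 0.4 24.1 -0.6] spin -0.0 rows 1.0
```

View pics/s2.png

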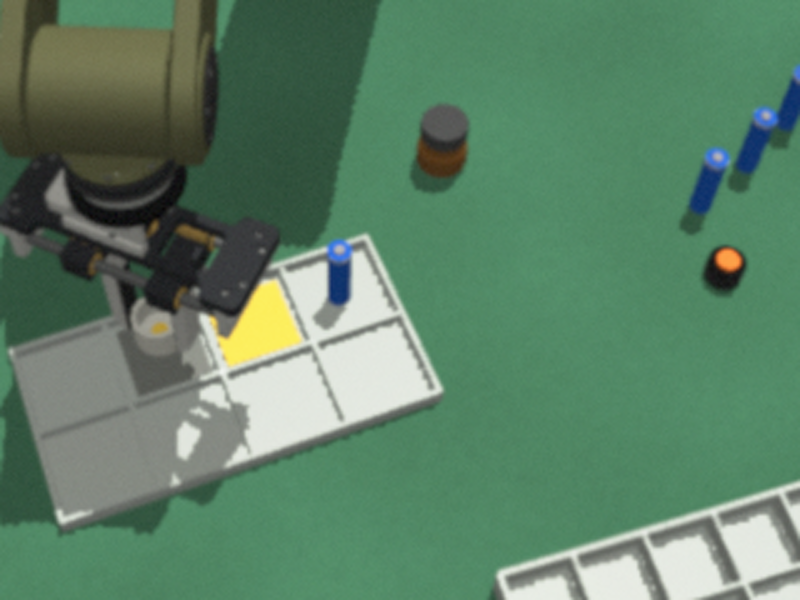

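The blue cell stands mid-pocket (crop 338,285). The reflector is level over the dark-tile pocket to the right of yellow (155,325). The dark tile's top should be at 6 mm, so I'll lower the reflector 22 mm.

Emit:
{"fn": "step_arm", "kwargs": {"plan": [{"grip":1,"slide":[0.0004,0.012,-0.0006],"spin":0},{"grip":1,"slide":[0,0.007,0],"spin":0},{"grip":1,"slide":[0,0.003,0],"spin":0},{"grip":1,"slide":[0,0,0],"spin":0},{"grip":1,"slide":[0,0,0],"spin":0},{"grip":1,"slide":[0,0,0],"spin":0}]}}

```text
time_s: 8.7
ee_pos: [0.5916, -0.0946, 0.0153]
eef_rot: [-1.571, -0.0, 0.988]
force: [0.2, 0.1, -0.3]
grip_width: 0.0384
```

Emit:
{"fn": "step_arm", "kwargs": {"plan": [{"grip":1,"slide":[0,0.001,0],"spin":0},{"grip":1,"slide":[0,0,0],"spin":0},{"grip":1,"slide":[0,0,0],"spin":0}]}}

```text
time_s: 8.95
ee_pos: [0.5915, -0.0946, 0.0141]
eef_rot: [-1.571, -0.0, 0.988]
force: [-0.2, 0.3, 0.2]
grip_width: 0.0383
```

Emit:
{"fn": "step_arm", "kwargs": {"plan": [{"grip":0.05,"slide":[0,0,0],"spin":0},{"grip":0.05,"slide":[0,0,0],"spin":0},{"grip":0.05,"slide":[0,0,0],"spin":0},{"grip":0.05,"slide":[0,0,0],"spin":0},{"grip":0.05,"slide":[0,0,0],"spin":0},{"grip":0.05,"slide":[0,-0.02,0],"spin":0},{"grip":0.0,"slide":[0,-0.03,0],"spin":0},{"grip":-0.36,"slide":[0,-0.035,0],"spin":0},{"grip":-0.36,"slide":[0,-0.025,0],"spin":0},{"grip":-0.36,"slide":[0,0,0],"spin":0}]}}

```text
time_s: 9.78
ee_pos: [0.5936, -0.0951, 0.1297]
eef_rot: [-1.579, -0.003, 0.988]
force: [0.0, 0.9, 0.1]
grip_width: 0.0625
```

```bash
python3 go.py .4578 -.3491 .0085
```

```text
t 9.7833 pos [ 0.5936 -0.0951  0.1297] yaw 56.6 w 0.0625 slide mm [-286.8  121.2  -26.5] spin -0.0 rows 9.0
```

Emit:
{"fn": "step_arm", "kwargs": {"plan": [{"grip":-0.36,"slide":[-0.0318,0,-0.003],"spin":0},{"grip":-0.36,"slide":[-0.0318,0,-0.003],"spin":0},{"grip":-0.36,"slide":[-0.0318,0,-0.003],"spin":0},{"grip":-0.36,"slide":[-0.0318,0,-0.003],"spin":0},{"grip":-0.36,"slide":[-0.0318,0,-0.003],"spin":0},{"grip":-0.36,"slide":[-0.0318,0,-0.003],"spin":0},{"grip":-0.36,"slide":[-0.0318,0,-0.003],"spin":0},{"grip":-0.36,"slide":[-0.0318,0,-0.003],"spin":0},{"grip":-0.36,"slide":[-0.0318,0,-0.003],"spin":0},{"grip":-0.36,"slide":[0,0.03,0],"spin":0},{"grip":-0.36,"slide":[0,0.03,0],"spin":0},{"grip":-0.36,"slide":[0,0,0],"spin":0},{"grip":-0.36,"slide":[0,0,0],"spin":0},{"grip":-0.36,"slide":[0,0,0],"spin":0}]}}

```text
time_s: 10.95
ee_pos: [0.457, -0.3486, 0.0653]
eef_rot: [-1.572, 0.0, 0.988]
force: [0.1, 0.4, 1.0]
grip_width: 0.0639
```

```bash
python3 go.py .4578 -.3491 .0085; python3 - <<'E'
from h import *
im=cams.camera("scene")
crop(im,60,150,320,240,2.5,"pics/s3.png")
E
```

```text
t 10.95 pos [ 0.457  -0.3486  0.0653] yaw 56.62 w 0.0639 slide mm [-0.  56.8 -0.9] spin 0.02 rows 2.0
```

View pics/s3.png

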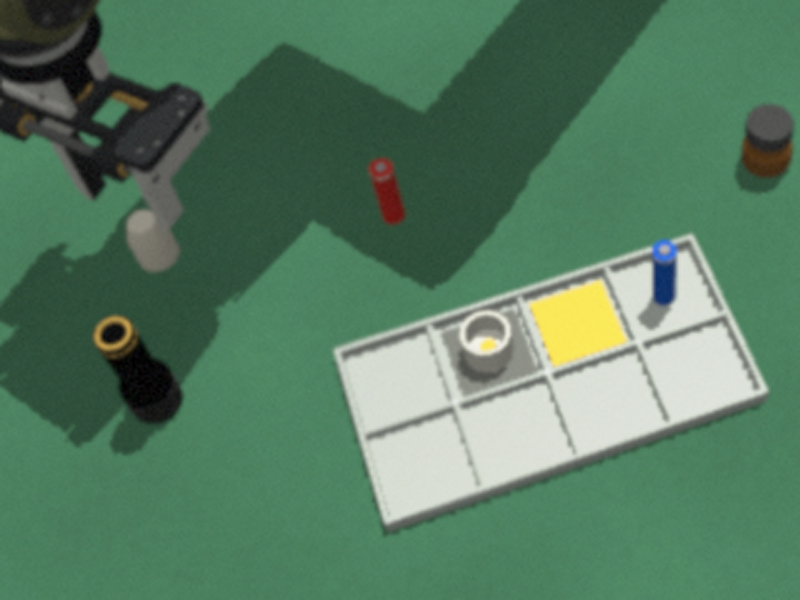

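The reflector sits centred on the dark tile (crop 487,345), and the fingers straddle the diffuser (152,240). Next is the diffuser grasp.

Emit:
{"fn": "step_arm", "kwargs": {"plan": [{"grip":-0.36,"slide":[0,0.03,-0.0009],"spin":0},{"grip":-0.36,"slide":[0,0.018,0],"spin":0},{"grip":-0.36,"slide":[0,0.0085,0],"spin":0},{"grip":-0.36,"slide":[0,0,0],"spin":0},{"grip":1,"slide":[0,0,0],"spin":0},{"grip":1,"slide":[0,0,0],"spin":0},{"grip":1,"slide":[0,0,0],"spin":0},{"grip":1,"slide":[0,0,0],"spin":0},{"grip":1,"slide":[0,0,0],"spin":0},{"grip":1,"slide":[0,0,0],"spin":0},{"grip":1,"slide":[0,0,0],"spin":0},{"grip":1,"slide":[0,0,0],"spin":0},{"grip":1,"slide":[0,0,0],"spin":0},{"grip":1,"slide":[0,0,0],"spin":0}]}}

```text
time_s: 12.17
ee_pos: [0.4574, -0.3491, 0.0081]
eef_rot: [-1.572, 0.0, 0.988]
force: [-0.5, 1.2, 6.3]
grip_width: 0.0335
```

```bash
python3 go.py .6454 -.0118 .013
```

```text
t 12.1667 pos [ 0.4574 -0.3491  0.0081] yaw 56.6 w 0.0335 slide mm [385.1  -4.9  28.7] spin -0.0 rows 12.0
```

Emit:
{"fn": "step_arm", "kwargs": {"plan": [{"grip":1,"slide":[0,-0.025,0],"spin":0},{"grip":1,"slide":[0,-0.035,0],"spin":0},{"grip":1,"slide":[0,-0.035,0],"spin":0},{"grip":1,"slide":[0.032,0,0.0024],"spin":0},{"grip":1,"slide":[0.032,0,0.0024],"spin":0},{"grip":1,"slide":[0.032,0,0.0024],"spin":0},{"grip":1,"slide":[0.032,0,0.0024],"spin":0},{"grip":1,"slide":[0.032,0,0.0024],"spin":0},{"grip":1,"slide":[0.032,0,0.0024],"spin":0},{"grip":1,"slide":[0.032,0,0.0024],"spin":0},{"grip":1,"slide":[0.032,0,0.0024],"spin":0},{"grip":1,"slide":[0.032,0,0.0024],"spin":0},{"grip":1,"slide":[0.032,0,0.0024],"spin":0},{"grip":1,"slide":[0.032,0,0.0024],"spin":0},{"grip":1,"slide":[0.032,0,0.0024],"spin":0},{"grip":1,"slide":[0,0.03,0],"spin":0},{"grip":1,"slide":[0,0.035,0],"spin":0},{"grip":1,"slide":[0,0,0],"spin":0},{"grip":1,"slide":[0,0,0],"spin":0}]}}

```text
time_s: 13.75
ee_pos: [0.6436, -0.0125, 0.0365]
eef_rot: [-1.568, 0.002, 0.988]
force: [0.1, 0.2, 0.8]
grip_width: 0.0333
```

```bash
python3 go.py .6454 -.0118 .013
```

```text
t 13.75 pos [ 0.6436 -0.0125  0.0365] yaw 56.59 w 0.0333 slide mm [ 1.5 23.5 -1.1] spin -0.01 rows 1.0
```

Emit:
{"fn": "step_arm", "kwargs": {"plan": [{"grip":1,"slide":[0.001,0.012,-0.0007],"spin":0},{"grip":1,"slide":[0,0.007,0],"spin":0},{"grip":1,"slide":[0,0.004,0],"spin":0},{"grip":1,"slide":[0,0,0],"spin":0},{"grip":1,"slide":[0,0,0],"spin":0},{"grip":1,"slide":[0,0,0],"spin":0}]}}

```text
time_s: 14.25
ee_pos: [0.646, -0.0121, 0.0151]
eef_rot: [-1.572, -0.0, 0.988]
force: [0.8, -0.5, 0.2]
grip_width: 0.0336
```

Emit:
{"fn": "step_arm", "kwargs": {"plan": [{"grip":1,"slide":[0,0.002,0],"spin":0},{"grip":1,"slide":[0,0,0],"spin":0},{"grip":1,"slide":[0,0,0],"spin":0}]}}

```text
time_s: 14.5
ee_pos: [0.6457, -0.012, 0.0125]
eef_rot: [-1.571, -0.0, 0.988]
force: [0.6, 0.8, -0.3]
grip_width: 0.0336
```

Emit:
{"fn": "step_arm", "kwargs": {"plan": [{"grip":0.15,"slide":[0,0,0],"spin":0},{"grip":0.15,"slide":[0,0,0],"spin":0},{"grip":0.15,"slide":[0,0,0],"spin":0},{"grip":0.15,"slide":[0,0,0],"spin":0},{"grip":0.15,"slide":[0,0,0],"spin":0},{"grip":0.15,"slide":[0,-0.02,0],"spin":0},{"grip":0.15,"slide":[0,-0.03,0],"spin":0},{"grip":-0.2,"slide":[0,-0.04,0],"spin":0},{"grip":-0.2,"slide":[0,-0.04,0],"spin":0},{"grip":-0.2,"slide":[0,-0.04,0],"spin":0},{"grip":-0.2,"slide":[0,0,0],"spin":0}]}}

```text
time_s: 15.42
ee_pos: [0.6482, -0.0122, 0.1915]
eef_rot: [-1.582, -0.006, 0.988]
force: [1.0, -0.1, 0.9]
grip_width: 0.0562
```

```bash
python3 go.py .591 -.3442 .05
```

```text
t 15.4167 pos [ 0.6482 -0.0122  0.1915] yaw 56.6 w 0.0562 slide mm [-308.7  141.5 -135. ] spin 0.0 rows 11.0
```

Emit:
{"fn": "step_arm", "kwargs": {"plan": [{"grip":-0.2,"slide":[-0.028,0,-0.0124],"spin":0},{"grip":-0.2,"slide":[-0.028,0,-0.0124],"spin":0},{"grip":-0.2,"slide":[-0.028,0,-0.0124],"spin":0},{"grip":-0.2,"slide":[-0.028,0,-0.0124],"spin":0},{"grip":-0.2,"slide":[-0.028,0,-0.0124],"spin":0},{"grip":-0.2,"slide":[-0.028,0,-0.0124],"spin":0},{"grip":-0.2,"slide":[-0.028,0,-0.0124],"spin":0},{"grip":-0.2,"slide":[-0.028,0,-0.0124],"spin":0},{"grip":-0.2,"slide":[-0.028,0,-0.0124],"spin":0},{"grip":-0.2,"slide":[-0.028,0,-0.0124],"spin":0},{"grip":-0.2,"slide":[-0.028,0,-0.0124],"spin":0},{"grip":-0.2,"slide":[0,0.03,0],"spin":0},{"grip":-0.2,"slide":[0,0.03,0],"spin":0},{"grip":-0.2,"slide":[0,0,0],"spin":0},{"grip":-0.2,"slide":[0,0,0],"spin":0},{"grip":-0.2,"slide":[0,0,0],"spin":0}]}}

```text
time_s: 16.75
ee_pos: [0.5907, -0.3443, 0.1243]
eef_rot: [-1.573, -0.0, 0.988]
force: [-0.4, 0.0, 1.2]
grip_width: 0.0559
```

```bash
python3 go.py .591 -.3442 .05;  python3 - <<'E'
from h import *
im=cams.camera("scene")
crop(im,60,150,320,240,2.5,"pics/s4.png")
E
```

```text
t 16.75 pos [ 0.5907 -0.3443  0.1243] yaw 56.62 w 0.0559 slide mm [ 0.3 74.3 -0.2] spin 0.02 rows 3.0
```

View pics/s4.png

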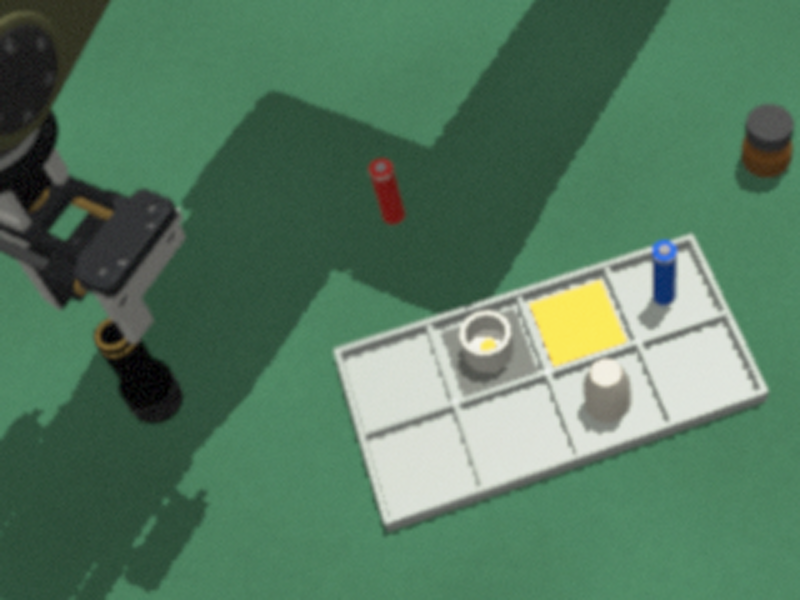

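The diffuser stands in the pocket behind yellow (crop 607,390), and the fingers are above the torch body (115,335). I'll grasp the tube now.

Emit:
{"fn": "step_arm", "kwargs": {"plan": [{"grip":-0.2,"slide":[0.0003,0.03,0],"spin":0},{"grip":-0.2,"slide":[0,0.03,0],"spin":0},{"grip":-0.2,"slide":[0,0.014,0],"spin":0},{"grip":-0.2,"slide":[0,0,0],"spin":0},{"grip":1,"slide":[0,0,0],"spin":0},{"grip":1,"slide":[0,0,0],"spin":0},{"grip":1,"slide":[0,0,0],"spin":0},{"grip":1,"slide":[0,0,0],"spin":0},{"grip":1,"slide":[0,0,0],"spin":0},{"grip":1,"slide":[0,0,0],"spin":0},{"grip":1,"slide":[0,0,0],"spin":0},{"grip":1,"slide":[0,0,0],"spin":0},{"grip":1,"slide":[0,0,0],"spin":0},{"grip":1,"slide":[0,0,0],"spin":0}], "force": 20}}

```text
time_s: 17.97
ee_pos: [0.5905, -0.3443, 0.0495]
eef_rot: [-1.572, 0.0, 0.988]
force: [-1.6, 0.3, 6.9]
grip_width: 0.0276
```

```bash
python3 go.py .5768 -.0259 .058
```

```text
t 17.9667 pos [ 0.5905 -0.3443  0.0495] yaw 56.6 w 0.0276 slide mm [258.2  -8.5 186.7] spin -0.0 rows 10.0
```

Emit:
{"fn": "step_arm", "kwargs": {"plan": [{"grip":1,"slide":[0,-0.03,0],"spin":0},{"grip":1,"slide":[0,-0.035,0],"spin":0},{"grip":1,"slide":[0,-0.035,0],"spin":0},{"grip":1,"slide":[0.0258,0,0.0187],"spin":0},{"grip":1,"slide":[0.0258,0,0.0187],"spin":0},{"grip":1,"slide":[0.0258,0,0.0187],"spin":0},{"grip":1,"slide":[0.0258,0,0.0187],"spin":0},{"grip":1,"slide":[0.0258,0,0.0187],"spin":0},{"grip":1,"slide":[0.0258,0,0.0187],"spin":0},{"grip":1,"slide":[0.0258,0,0.0187],"spin":0},{"grip":1,"slide":[0.0258,0,0.0187],"spin":0},{"grip":1,"slide":[0.0258,0,0.0187],"spin":0},{"grip":1,"slide":[0.0258,0,0.0187],"spin":0},{"grip":1,"slide":[0,0.03,0],"spin":0},{"grip":1,"slide":[0,0.03,0],"spin":0},{"grip":1,"slide":[0,0,0],"spin":0},{"grip":1,"slide":[0,0,0],"spin":0},{"grip":1,"slide":[0,0,0],"spin":0}]}}

```text
time_s: 19.47
ee_pos: [0.5767, -0.026, 0.0901]
eef_rot: [-1.572, -0.001, 0.987]
force: [0.3, -0.8, -0.3]
grip_width: 0.0281
```

```bash
python3 go.py .5768 -.0259 .056;  python3 - <<'E'
from h import *
im=cams.camera("scene")
crop(im,170,150,320,240,2.5,"pics/s5.png")
E
```

```text
t 19.4667 pos [ 0.5767 -0.026   0.0901] yaw 56.57 w 0.0281 slide mm [ 0.1 34.1  0. ] spin -0.03 rows 1.0
```

View pics/s5.png

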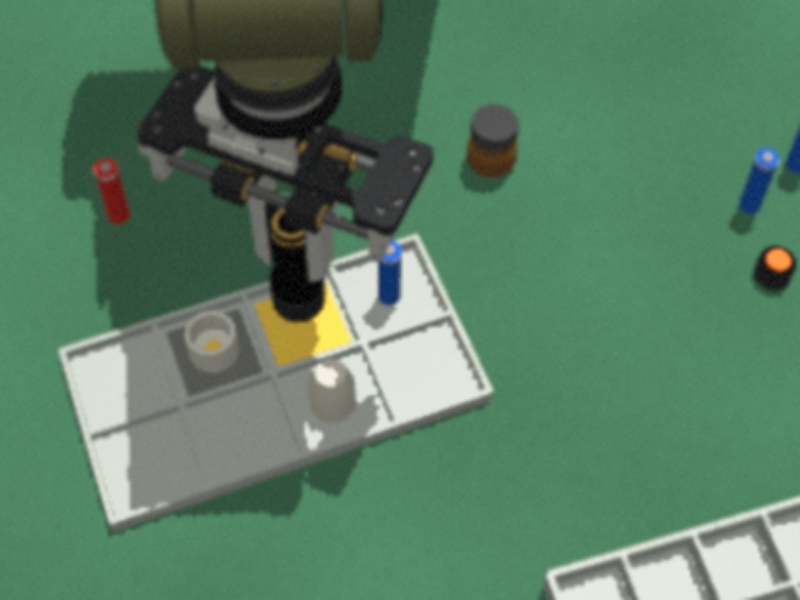

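The body is held upright above the yellow tile (crop 298,290).

Emit:
{"fn": "step_arm", "kwargs": {"plan": [{"grip":1,"slide":[0,0.016,0],"spin":0},{"grip":1,"slide":[0,0.012,0],"spin":0},{"grip":1,"slide":[0,0.004,0],"spin":0},{"grip":1,"slide":[0,0.001,0],"spin":0},{"grip":1,"slide":[0,0,0],"spin":0},{"grip":1,"slide":[0,0,0],"spin":0},{"grip":1,"slide":[0,0,0],"spin":0}]}}

```text
time_s: 20.1
ee_pos: [0.5763, -0.0257, 0.0559]
eef_rot: [-1.571, -0.0, 0.988]
force: [-0.3, -0.2, -0.9]
grip_width: 0.0277
```

Emit:
{"fn": "step_arm", "kwargs": {"plan": [{"grip":1,"slide":[0,0.0005,0],"spin":0},{"grip":0.1,"slide":[0,0,0],"spin":0},{"grip":0.1,"slide":[0,0,0],"spin":0},{"grip":0.1,"slide":[0,0,0],"spin":0},{"grip":0.1,"slide":[0,0,0],"spin":0},{"grip":0.1,"slide":[0,0,0],"spin":0},{"grip":0.1,"slide":[0,-0.02,0],"spin":0},{"grip":0.1,"slide":[0,-0.03,0],"spin":0},{"grip":0.0,"slide":[0,-0.04,0],"spin":0},{"grip":-0.2,"slide":[0,-0.04,0],"spin":0},{"grip":-0.2,"slide":[0,0,0],"spin":0}]}}

```text
time_s: 21.02
ee_pos: [0.5786, -0.0259, 0.193]
eef_rot: [-1.581, -0.005, 0.988]
force: [-0.0, 0.2, 0.0]
grip_width: 0.0552
```

```bash
python3 go.py .5897 .3431 .004
```

```text
t 21.0167 pos [ 0.5786 -0.0259  0.193 ] yaw 56.6 w 0.0552 slide mm [314.2 189.  193.9] spin -0.0 rows 12.0
```

Emit:
{"fn": "step_arm", "kwargs": {"plan": [{"grip":-0.2,"slide":[0.0262,0,0.0161],"spin":0},{"grip":-0.2,"slide":[0.0262,0,0.0161],"spin":0},{"grip":-0.2,"slide":[0.0262,0,0.0161],"spin":0},{"grip":-0.2,"slide":[0.0262,0,0.0161],"spin":0},{"grip":-0.2,"slide":[0.0262,0,0.0161],"spin":0},{"grip":-0.2,"slide":[0.0262,0,0.0161],"spin":0},{"grip":-0.2,"slide":[0.0262,0,0.0161],"spin":0},{"grip":-0.2,"slide":[0.0262,0,0.0161],"spin":0},{"grip":-0.2,"slide":[0.0262,0,0.0161],"spin":0},{"grip":-0.2,"slide":[0.0262,0,0.0161],"spin":0},{"grip":-0.2,"slide":[0.0262,0,0.0161],"spin":0},{"grip":-0.2,"slide":[0.0262,0,0.0161],"spin":0},{"grip":-0.2,"slide":[0,0.035,0],"spin":0},{"grip":-0.2,"slide":[0,0.035,0],"spin":0},{"grip":-0.2,"slide":[0,0.035,0],"spin":0},{"grip":-0.2,"slide":[0,0,0],"spin":0},{"grip":-0.2,"slide":[0,0,0],"spin":0},{"grip":-0.2,"slide":[0,0,0],"spin":0}]}}

```text
time_s: 22.52
ee_pos: [0.5888, 0.3435, 0.0824]
eef_rot: [-1.572, -0.002, 0.988]
force: [-0.5, -0.5, 0.4]
grip_width: 0.0565
```

```bash
python3 go.py .5897 .3431 .004;  python3 - <<'E'
from h import *
im=cams.camera("scene");cv2.imwrite("pics/s6f.png",im)
crop(im,230,130,320,240,2.5,"pics/s6.png")
cv2.imwrite("pics/t6.png",cams.camera("top"))
E
```

```text
t 22.5167 pos [0.5888 0.3435 0.0824] yaw 56.59 w 0.0565 slide mm [ 0.1 78.4 -1. ] spin -0.01 rows 3.0
```

View pics/s6.png

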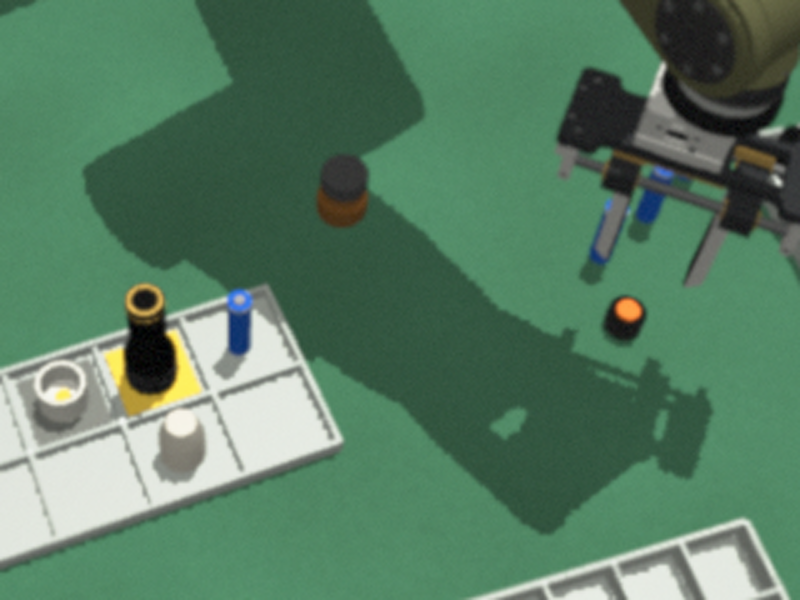

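```bash
python3 - <<'E'
from h import *
crop(cv2.imread("pics/t6.png"),280,150,160,120,5,"pics/t6c.png")
E
```

```text
(no output)
```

View pics/t6c.png

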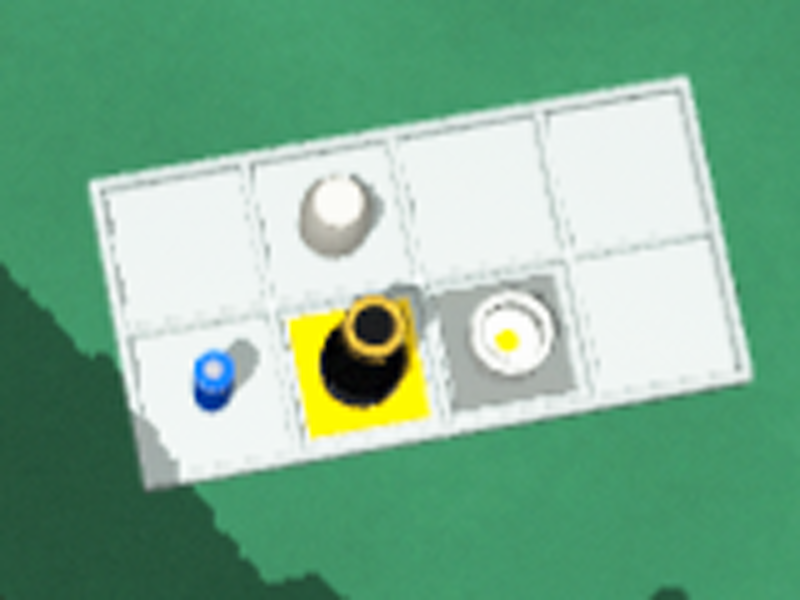

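All four placed pieces stand in their pockets, and the fingers are above the cap (crop 626,318). I'll measure the placed poses now, mainly the body top for the cap.

```bash
python3 - <<'E'
from h import *
def c(x0,y0,s,x,y): return x0+(x+.5)/s-.5,y0+(y+.5)/s-.5
T=np.array([.5768,-.0259]);a=np.radians(11.6);Rm=np.array([[np.cos(a),np.sin(a)],[-np.sin(a),np.cos(a)]])
for k,t,s,z in[("body",(376,326),(146,302),.106),("blue",(213,369),(239,300),.069),("refl",(512,334),(61,385),.034),("diff",(341,203),(182,424),.05)]:
    p=pix("top",*c(280,150,5,*t),z)[:2];q=pix("scene",*c(230,130,2.5,*s),z)[:2]
    print(k,p.round(4),q.round(4),(Rm@((p+q)/2-T)*1000).round(1))
E
```

```text
body [ 0.5768 -0.0267] [ 0.5781 -0.0255] [ 0.6 -0.3]
blue [0.5628 0.0434] [0.563  0.0426] [ 0.3 70.3]
refl [ 0.5893 -0.0937] [ 0.5926 -0.0938] [  0.2 -69.3]
diff [ 0.6451 -0.0133] [ 0.647  -0.0119] [70.5 -0.9]
```

Emit:
{"fn": "step_arm", "kwargs": {"plan": [{"grip":-0.2,"slide":[0.0001,0.03,-0.001],"spin":0},{"grip":-0.2,"slide":[0,0.03,0],"spin":0},{"grip":-0.2,"slide":[0,0.013,0],"spin":0},{"grip":-0.2,"slide":[0,0.005,0],"spin":0},{"grip":-0.2,"slide":[0,0,0],"spin":0},{"grip":-0.2,"slide":[0,0,0],"spin":0}], "force": 15}}

```text
time_s: 23.12
ee_pos: [0.5897, 0.3431, 0.0039]
eef_rot: [-1.572, -0.002, 0.988]
force: [0.1, -0.5, 0.6]
grip_width: 0.0568
```

All four are within 1 mm of their targets. Now I'll grip the cap.

Emit:
{"fn": "step_arm", "kwargs": {"plan": [{"grip":1,"slide":[0,0,0],"spin":0},{"grip":1,"slide":[0,0,0],"spin":0},{"grip":1,"slide":[0,0,0],"spin":0},{"grip":1,"slide":[0,0,0],"spin":0},{"grip":1,"slide":[0,0,0],"spin":0},{"grip":1,"slide":[0,0,0],"spin":0},{"grip":1,"slide":[0,0,0],"spin":0},{"grip":1,"slide":[0,0,0],"spin":0},{"grip":1,"slide":[0,0,0],"spin":0},{"grip":1,"slide":[0,0,0],"spin":0}]}}

```text
time_s: 23.95
ee_pos: [0.5889, 0.3428, 0.0024]
eef_rot: [-1.571, -0.001, 0.988]
force: [-1.2, -1.1, 5.4]
grip_width: 0.0296
```

```bash
python3 go.py .577 -.0259 .1105
```

```text
t 23.95 pos [0.5889 0.3428 0.0024] yaw 56.6 w 0.0296 slide mm [-314.4 -108.1 -193. ] spin -0.0 rows 11.0
```

Emit:
{"fn": "step_arm", "kwargs": {"plan": [{"grip":1,"slide":[0,-0.025,0],"spin":0},{"grip":1,"slide":[0,-0.035,0],"spin":0},{"grip":1,"slide":[0,-0.035,0],"spin":0},{"grip":1,"slide":[0,-0.035,0],"spin":0},{"grip":1,"slide":[0,-0.025,0],"spin":0},{"grip":1,"slide":[-0.0262,0,-0.0161],"spin":0},{"grip":1,"slide":[-0.0262,0,-0.0161],"spin":0},{"grip":1,"slide":[-0.0262,0,-0.0161],"spin":0},{"grip":1,"slide":[-0.0262,0,-0.0161],"spin":0},{"grip":1,"slide":[-0.0262,0,-0.0161],"spin":0},{"grip":1,"slide":[-0.0262,0,-0.0161],"spin":0},{"grip":1,"slide":[-0.0262,0,-0.0161],"spin":0},{"grip":1,"slide":[-0.0262,0,-0.0161],"spin":0},{"grip":1,"slide":[-0.0262,0,-0.0161],"spin":0},{"grip":1,"slide":[-0.0262,0,-0.0161],"spin":0},{"grip":1,"slide":[-0.0262,0,-0.0161],"spin":0},{"grip":1,"slide":[-0.0262,0,-0.0161],"spin":0},{"grip":1,"slide":[0,0,0],"spin":0},{"grip":1,"slide":[0,0,0],"spin":0},{"grip":1,"slide":[0,0,0],"spin":0}]}}

```text
time_s: 25.62
ee_pos: [0.5769, -0.0256, 0.1568]
eef_rot: [-1.57, -0.0, 0.988]
force: [-0.5, 1.1, 0.5]
grip_width: 0.0294
```

```bash
python3 go.py .577 -.0259 .109;  python3 - <<'E'
from h import *
im=cams.camera("scene")
crop(im,220,150,160,120,5,"pics/s7.png")
E
```

```text
t 25.6167 pos [ 0.5769 -0.0256  0.1568] yaw 56.59 w 0.0294 slide mm [-0.2 47.8 -0.2] spin -0.01 rows 2.0
```

View pics/s7.png

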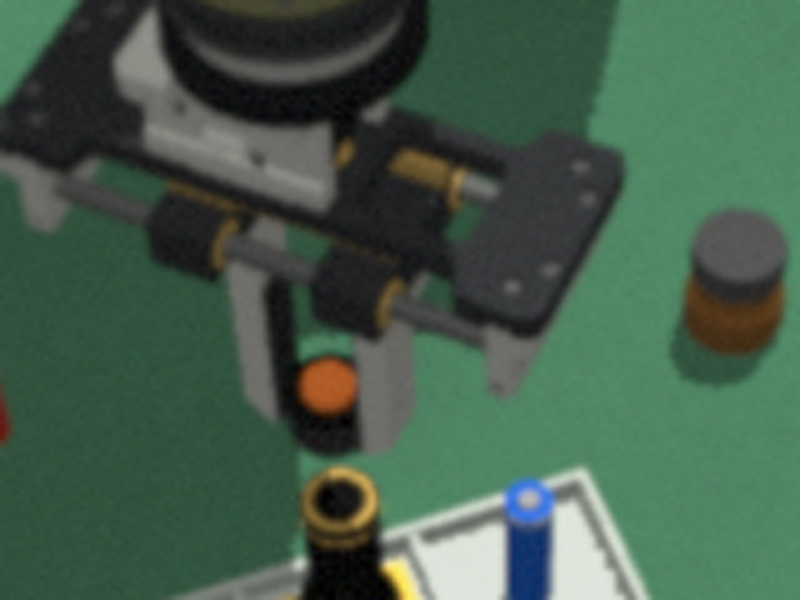

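```bash
python3 - <<'E'
from h import *
for x,y,z in[(328,386,.1763),(340,500,.106)]:
    print(pix("scene",220+(x+.5)/5-.5,150+(y+.5)/5-.5,z))
E
```

```text
[ 0.57767974 -0.02648086  0.1763    ]
[ 0.57607836 -0.02613006  0.106     ]
```

Emit:
{"fn": "step_arm", "kwargs": {"plan": [{"grip":1,"slide":[-0.0002,0.02,-0.0002],"spin":0},{"grip":1,"slide":[0,0.015,0],"spin":0},{"grip":1,"slide":[0,0.006,0],"spin":0},{"grip":1,"slide":[0,0.003,0],"spin":0},{"grip":1,"slide":[0,0,0],"spin":0},{"grip":1,"slide":[0,0,0],"spin":0},{"grip":1,"slide":[0,0,0],"spin":0}]}}

```text
time_s: 26.25
ee_pos: [0.5774, -0.0263, 0.1139]
eef_rot: [-1.572, -0.001, 0.988]
force: [0.3, 0.2, 0.6]
grip_width: 0.0297
```

Emit:
{"fn": "step_arm", "kwargs": {"plan": [{"grip":1,"slide":[0,0.002,0],"spin":0},{"grip":1,"slide":[0,0.0015,0],"spin":0},{"grip":1,"slide":[0,0,0],"spin":0},{"grip":1,"slide":[0,0,0],"spin":0},{"grip":1,"slide":[0,0,0],"spin":0}]}}

```text
time_s: 26.67
ee_pos: [0.5771, -0.0264, 0.1095]
eef_rot: [-1.571, -0.0, 0.988]
force: [0.4, 0.8, 0.3]
grip_width: 0.0294
```

Emit:
{"fn": "step_arm", "kwargs": {"plan": [{"grip":1,"slide":[0,0.001,0],"spin":0},{"grip":1,"slide":[0,0,0],"spin":0},{"grip":1,"slide":[0,0,0],"spin":0}]}}

```text
time_s: 26.92
ee_pos: [0.577, -0.0264, 0.1084]
eef_rot: [-1.571, 0.0, 0.988]
force: [-0.5, -0.1, 0.2]
grip_width: 0.0297
```

Emit:
{"fn": "step_arm", "kwargs": {"plan": [{"grip":0.2,"slide":[0,0,0],"spin":0},{"grip":0.1,"slide":[0,0,0],"spin":0},{"grip":0.1,"slide":[0,0,0],"spin":0},{"grip":0.1,"slide":[0,0,0],"spin":0},{"grip":0.1,"slide":[0,0,0],"spin":0},{"grip":0.0,"slide":[0,0,0],"spin":0},{"grip":0.0,"slide":[0,-0.015,0],"spin":0},{"grip":0.0,"slide":[0,-0.03,0],"spin":0},{"grip":0.0,"slide":[0,-0.03,0],"spin":0},{"grip":0.0,"slide":[0.03,0,0.015],"spin":0},{"grip":0.0,"slide":[0.035,0,0.02],"spin":0},{"grip":0.0,"slide":[0.035,0,0.02],"spin":0},{"grip":0.0,"slide":[0.035,0,0.02],"spin":0},{"grip":0.0,"slide":[0.035,0,0.02],"spin":0},{"grip":0.0,"slide":[0.035,0,0.02],"spin":0},{"grip":0.0,"slide":[0.035,0,0.02],"spin":0},{"grip":0.0,"slide":[0,0,0],"spin":0},{"grip":0.0,"slide":[0,0,0],"spin":0},{"grip":0.0,"slide":[0,0,0],"spin":0}]}}

```text
time_s: 28.5
ee_pos: [0.5964, 0.2478, 0.1832]
eef_rot: [-1.571, 0.001, 0.988]
force: [0.4, 0.3, -0.6]
grip_width: 0.047
```

```bash
python3 - <<'E'
from h import *
crop(cams.camera("scene"),180,160,200,150,4,"pics/s8.png")
crop(cams.camera("top"),260,160,200,150,4,"pics/t8.png")
E
```

```text
(no output)
```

View pics/s8.png

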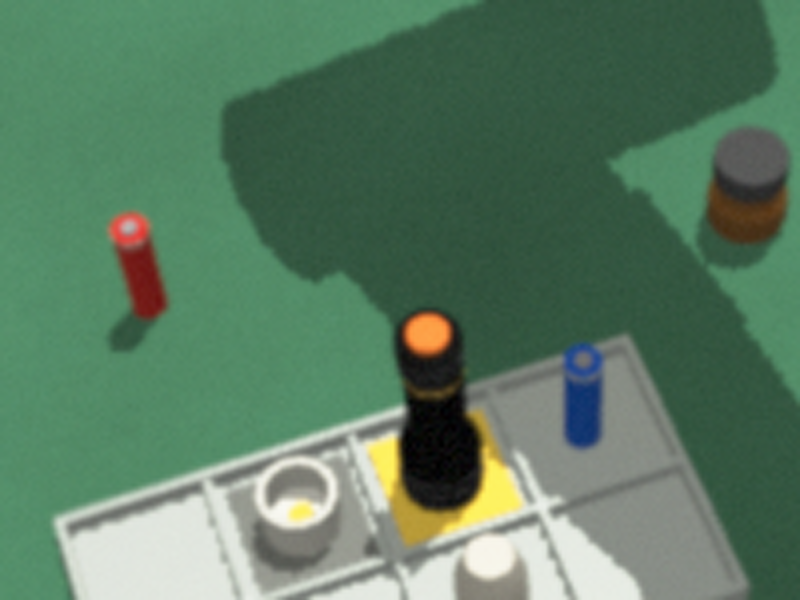

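View pics/t8.png

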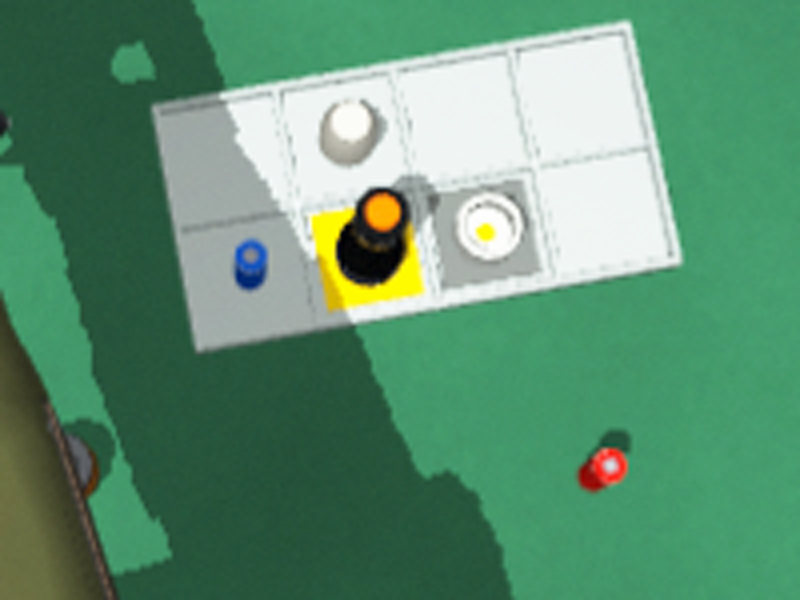

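The cap sits button-up on the body (scene crop 428,335; top crop 382,212), and everything is upright with the gripper clear. I'll check the button centre numerically, then hand in.

```bash
python3 - <<'E'
from h import *
print(pix("scene",180+428.5/4-.5,160+333.5/4-.5,.128),pix("top",260+382.5/4-.5,160+212.5/4-.5,.128))
from station import hand_in
print(hand_in())
E
```

```text
[ 0.57671246 -0.02669533  0.128     ] [ 0.57704363 -0.02595178  0.128     ]
the job is handed in; nothing more can be done
None
```

The torch kit is laid out in the tray and handed in at about 28.6 s of the 109 s allowed. No verdict was reported.

- **Placing:** I used the blue cell nearest the base (0.55 m; the other three are at about 0.62 m). My last measurements put the body, blue cell, reflector and diffuser within about 1 mm of their pocket middles. They were taken before the cap went on, and the final pictures show nothing shifted since.
- **Cap:** It sits button up. The button centre measures (0.577, -0.026) m in both views, within about 1 mm of the body's axis.
- **Final pictures:** Everything stands upright, the gripper is clear, and the red cell and jar look unmoved. I judged those two by eye only, and the jar is half hidden in the top view.
- **Disagreements:** The two cameras differed by 3–4 mm in x on the reflector and by 2 mm or less on the other pieces, well inside the 14 mm tolerance. I inferred that the tile under the reflector is 2 mm thick. No check failed.

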